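Find the loose manifold bolt and hold its cap open

TASK

One of the three bolts on the gas manifold has worked loose: tap the bolt heads from above with the caps shut until you find the one that gives and sinks. Then take the yellow tab of that bolt's cap, swing the cap up to 45 degrees or more, and finish while still holding it open in the gripper, so that a colleague can get a wrench on the bolt. Leave the other two caps shut and do not shift or tip the bottle, the timer or the beaker standing around.

Things in the scene. Friction and masses are not known exactly. Their poses are not given: they have to be found in the camera images.
- manifold: grey gas manifold block fixed to the worktop, 85 x 310 mm, 46 mm high, with a steel header tube and three brass hose barbs along its far side (barbs reach 68 mm high). Origin on the worktop under the middle bolt; its y axis runs along the row of bolts (pitch 95 mm), its -x side carries the yellow tabs and faces the robot. The grey block reaches from 30 mm in front of the bolts to 55 mm behind them, the tube and barbs to 79 mm
- bolt_1_top (a point): centre of the top of the hex bolt head at the left (+y) end of the manifold: 19 mm across flats, top 68 mm above the worktop and 13 mm above the yellow cap's frame, which surrounds it with an opening 32 mm wide in y and 37 mm in x (bolt off-centre, 19 mm to the front side). All three bolts look alike. A tight bolt gives less than 1 mm under a tap; a loose one slides down 6 mm under about 4 N and stays there
- bolt_1 (a joint): how far that bolt (left (+y) end) has sunk, m: 0 at the start, 0.006 fully sunk
- tab_1 (a point): grip point of the upright yellow tab on the front of the left (+y) end bolt's hinged cap: the tab is 10 mm thick in the manifold's y, 24 mm long in its x, and its top is 12 mm above this point (84 mm above the worktop with the cap shut); a 10 mm wide tongue joins its foot to the 46 mm wide cap frame, 25 mm behind this point. Nothing lies under the tab but the worktop. The cap rotates between two fingers that pinch the tab across its thickness
- hinge_1 (a point): hinge axis (along the manifold's y) of that cap, 87 mm behind and 20 mm below the tab's grip point when shut, 52 mm above the worktop; the tab rises and swings away from the robot
- cap_1 (a joint): opening angle of that cap, rad: 0 shut (lying flat round its bolt head), 1.57 would be upright, stop at 1.4; a light spring and its weight (0.5 to 1 N at the tab) close it when let go
- bolt_2_top (a point): centre of the top of the hex bolt head at the middle of the manifold: 19 mm across flats, top 68 mm above the worktop and 13 mm above the yellow cap's frame, which surrounds it with an opening 32 mm wide in y and 37 mm in x (bolt off-centre, 19 mm to the front side). All three bolts look alike. A tight bolt gives less than 1 mm under a tap; a loose one slides down 6 mm under about 4 N and stays there
- bolt_2 (a joint): how far that bolt (middle) has sunk, m: 0 at the start, 0.006 fully sunk
- tab_2 (a point): grip point of the upright yellow tab on the front of the middle bolt's hinged cap: the tab is 10 mm thick in the manifold's y, 24 mm long in its x, and its top is 12 mm above this point (84 mm above the worktop with the cap shut); a 10 mm wide tongue joins its foot to the 46 mm wide cap frame, 25 mm behind this point. Nothing lies under the tab but the worktop. The cap rotates between two fingers that pinch the tab across its thickness
- hinge_2 (a point): hinge axis (along the manifold's y) of that cap, 87 mm behind and 20 mm below the tab's grip point when shut, 52 mm above the worktop; the tab rises and swings away from the robot
- cap_2 (a joint): opening angle of that cap, rad: 0 shut (lying flat round its bolt head), 1.57 would be upright, stop at 1.4; a light spring and its weight (0.5 to 1 N at the tab) close it when let go
- bolt_3_top (a point): centre of the top of the hex bolt head at the right (-y) end of the manifold: 19 mm across flats, top 68 mm above the worktop and 13 mm above the yellow cap's frame, which surrounds it with an opening 32 mm wide in y and 37 mm in x (bolt off-centre, 19 mm to the front side). All three bolts look alike. A tight bolt gives less than 1 mm under a tap; a loose one slides down 6 mm under about 4 N and stays there
- bolt_3 (a joint): how far that bolt (right (-y) end) has sunk, m: 0 at the start, 0.006 fully sunk
- tab_3 (a point): grip point of the upright yellow tab on the front of the right (-y) end bolt's hinged cap: the tab is 10 mm thick in the manifold's y, 24 mm long in its x, and its top is 12 mm above this point (84 mm above the worktop with the cap shut); a 10 mm wide tongue joins its foot to the 46 mm wide cap frame, 25 mm behind this point. Nothing lies under the tab but the worktop. The cap rotates between two fingers that pinch the tab across its thickness
- hinge_3 (a point): hinge axis (along the manifold's y) of that cap, 87 mm behind and 20 mm below the tab's grip point when shut, 52 mm above the worktop; the tab rises and swings away from the robot
- cap_3 (a joint): opening angle of that cap, rad: 0 shut (lying flat round its bolt head), 1.57 would be upright, stop at 1.4; a light spring and its weight (0.5 to 1 N at the tab) close it when let go
- blue_bottle_mid (a point): small white bottle with a blue cap, 54 mm across, 98 mm high, centre half-way up; loose, beside the manifold's left end
- bench_timer_mid (a point): white bench timer, 66 x 62 x 18 mm, centre half-way up; loose, beside the manifold's right end
- small_beaker_mid (a point): small glass beaker, 57 x 62 mm, 70 mm high, centre half-way up; loose, behind the manifold

How it is judged:
On the way:
1. the loose bolt has been tapped down, all caps still shut (value of joint any of bolt_1, bolt_2, bolt_3 above 0.003 m and value of joint each of cap_1, cap_2, cap_3 below 0.1 rad), for 0.2 s.
At the end, for the whole second after the job is handed in: the bolt that gave is sunk more than 3 mm, its cap is held still at more than 0.7 rad (40 degrees) with the fingers pressing on it (over 0.2 N), and the other two caps are shut (under 0.1 rad) (((value of joint bolt_1 above 0.003 m and value of joint cap_1 above 0.7 rad and velocity of joint cap_1 between -0.3 and 0.3 rad/s and contact force between the fingers and cap_1 above 0.2 N and value of joint each of cap_2, cap_3 below 0.1 rad) or (value of joint bolt_2 above 0.003 m and value of joint cap_2 above 0.7 rad and velocity of joint cap_2 between -0.3 and 0.3 rad/s and contact force between the fingers and cap_2 above 0.2 N and value of joint each of cap_1, cap_3 below 0.1 rad) or (value of joint bolt_3 above 0.003 m and value of joint cap_3 above 0.7 rad and velocity of joint cap_3 between -0.3 and 0.3 rad/s and contact force between the fingers and cap_3 above 0.2 N and value of joint each of cap_1, cap_2 below 0.1 rad))); the arm keeps its last pose, push and grip.
It fails at once if the cap of a bolt that has not given way is lifted (over 0.3 rad) ((value of joint cap_1 above 0.3 rad and value of joint bolt_1 below 0.002 m) or (value of joint cap_2 above 0.3 rad and value of joint bolt_2 below 0.002 m) or (value of joint cap_3 above 0.3 rad and value of joint bolt_3 below 0.002 m)).
It fails at once if the bottle is shifted more than 3 cm or tipped over (distance of blue_bottle_mid from where it was at the start of the episode above 0.03 m or angle between blue_bottle_mid's own z axis and vertical above 0.5 rad).
It fails at once if the timer is shifted more than 3 cm or tipped over (distance of bench_timer_mid from where it was at the start of the episode above 0.03 m or angle between bench_timer_mid's own z axis and vertical above 0.5 rad).
It fails at once if the beaker is shifted more than 3 cm or tipped over (distance of small_beaker_mid from where it was at the start of the episode above 0.03 m or angle between small_beaker_mid's own z axis and vertical above 0.5 rad).
It also fails if it takes over 48 s, if anything falls off the work surface, if the arm or the gripper's body presses on something with over 40 N, if the wrist force passes 120 N, or if a joint passes its speed limit or range.

ROBOT

A 6-joint arm with a two-finger parallel gripper is mounted at the origin on a cart in front of the work surface, level with it; the furniture and walls round the work are solid. World frame = base frame: x ahead of the robot, y to its left, z up, the work surface at z = 0. Lengths are in m, angles in rad, forces in N, time in s.
With the tool pointing down it reaches from about 0.35 to 0.775 m from the base axis. Payload 7.3 kg.
Tool frame: the origin (TCP) lies at the very end of the fingers, on their centre line; the grasp point (between the pads) lies 19 mm behind it; z points along the fingers, y is the direction in which the jaws open and shut (so a half turn about z gives the same grasp; the last joint's range is limited). The gripper opens to 92 mm and grips with 3 to 60 N. Pads are 19 mm wide; open, the fingers measure 130 mm over their backs; the gripper's body (75 mm by 190 mm) begins 47 mm behind the grasp point.
Start: joints at [-1.441, 0.342, 1.524, -0, 1.275, -0.146], TCP at [0.143, -0.505, 0.227] pointing down, gripper open.
Joint ranges: [-2.53, 2.53], [-0.77, 2.02], [0.04, 2.7], [-1, 4.14], [0.28, 2.66], [-3.11, 3.11]. Speed limits (rad/s): [2.57, 2.57, 3.14, 3.14, 3.14, 3.14].

INTERFACE

Orientations are given as [roll, pitch, yaw] about the fixed x, y, z axes, in that order (R = Rz(yaw) Ry(pitch) Rx(roll)).
In Python, from cell import robot gives the robot as it stands.
- The arm moves only by the tool apply_moves, never from a script. Its argument "plan" is a list of rows, each an object of numbers: "tx", "ty", "tz": the shift along the tool's x, y, z in m; "yaw": the turn about the tool's z in rad; "grip": the opening, from -1 (shut) to 1 (fully open), so that 0 is half open. In form: [{"tx": .., "ty": .., "tz": .., "yaw": .., "grip": ..}, ...]. A call has 1 to 8 rows; each row is the pose to reach, as a shift and turn from the pose commanded when the call began, along the tool's axes at that moment; what a row does not reach only later rows make up. A row lasts 1/8 s, in which the tool goes at most 62.5 mm and 10.7 degrees, less where a joint would pass 70% of its speed; a pose out of reach is approached as far as the arm can. A call with a gripper value outside its range is refused whole. The fingers move at their own pace and stop on an object; "force" is the grip in N (left out, the last holds). Time passes only in rows, so rows that repeat a pose let the fingers close. It gives the time, the measured TCP pose, the force and the opening at its end, in the units of the state.
- robot.observe(): the state, without advancing time (a new reading comes with each control period).
- robot.read_camera(name): name is "side" or "top"; returns (picture, depth): 480x640x3 uint8, red, green, blue; 480x640 float32, m along the optical axis (not along the pixel's ray), 0 where there is no reading.
- robot.get_calibration(name): a dict with "camera_matrix" (3x3 intrinsics, pixels), "R" (3x3) and "t" (3): a world point X has camera coordinates R X + t. Camera axes: x right, y down, z forward; pixel columns grow to the right and rows downward; lengths in m; the calibration is good to about 2 mm. A picture is of the moment at which its call begins. get_calibration takes no time and is no camera call.
- robot.hand_in(): hands the job in, once; it reports no verdict.
Trained networks look in the newest picture that a camera, given by its name, has taken for a name from the list of things; names that differ only in an ending like _2 or _b are one class to them, and where a whole thing is asked for, a point or a joint stands for the part that bears it (a point fixed in the world has none). Each returns a list of dicts, best first, with "confidence" (0 to 1); they miss things now and then, are a little off and sometimes report something else, mostly with a low value. They report only what shows in the picture. A call takes as long as a camera call.
- robot.outline_of(label, camera): "region" (480x640 bool, what is visible of it) and "pixel" ([row, column] in pixels, amid what is visible of it).
- robot.tip_of(label, camera): "pixel" ([row, column] in pixels: a listed point, or the origin of a listed thing).
The state is a dict: "time": time; "qpos": joint angles; "qvel": joint speeds; "joint_efforts": joint torques, N m; "tool_pos": TCP position; "tool_rot": TCP orientation; "contact_force": force on the tool from outside, world axes, zero at the start; "torque": the same for the moment, N m; "opening": finger opening in m.
Only numpy, scipy, OpenCV 4.12 (cv2) and the standard library are available. Lean on these libraries where they do the work, as an engineer would, in place of code of your own. Each camera call takes 0.05 s, during which the arm holds its last target.

## Working session

There is one attempt and no reset: what is moved stays moved. The work goes in short steps, Python scripts to look and compute and a tool call to move; the robot and the scene stay as the last step left them, time stands still between calls to the robot, and variables do not carry over. Pictures are saved under pics/ and viewed, and the job is handed in when it is done.

Besides the shell and the picture viewer there is one more tool, called after "Call:" as name([rows], argument=value, ...), one row to a line, values as JSON. apply_moves: Moves the arm, as the interface text tells. Its arguments: {"type":"object","properties":{"plan":{"type":"array","items":{"type":"object","properties":{"tx":{"type":"number"},"ty":{"type":"number"},"tz":{"type":"number"},"yaw":{"type":"number"},"grip":{"type":"number"}}}},"force":{"type":"number"}},"required":["plan"]}

```bash
mkdir -p pics; cat > h.py <<'E'
import numpy as np, cv2
from cell import robot
def save(name,img): cv2.imwrite('pics/'+name,img[:,:,::-1])
def back(cam,pix,depth=None,z=None):
    c=robot.get_calibration(cam);K=np.array(c['camera_matrix']);R=np.array(c['R']);t=np.array(c['t']).ravel()
    r,cc=pix; ray=np.linalg.inv(K)@np.array([cc,r,1.0])
    o=-R.T@t; d=R.T@ray
    if z is not None: return o+d*(z-o[2])/d[2]
    return R.T@(ray*depth-t)
def proj(cam,X):
    c=robot.get_calibration(cam);K=np.array(c['camera_matrix']);p=K@(np.array(c['R'])@np.array(X)+np.array(c['t']).ravel());return p[1]/p[2],p[0]/p[2]
E
python3 - <<'E'
from h import *
np.set_printoptions(precision=4,suppress=True)
for cam in ['top','side']:
    p,d=robot.read_camera(cam); save(cam+'0.png',p); np.save(cam+'0.npy',d)
    for l in ['bolt_1_top','tab_1','hinge_1']:
        zz={'bolt_1_top':.068,'tab_1':.072,'hinge_1':.052}[l]
        for r in robot.tip_of(l,cam):
            px=r['pixel']; dd=d[int(px[0]),int(px[1])]
            print(cam,l,np.round(px),round(r['confidence'],2),back(cam,px,z=zz),back(cam,px,depth=dd))
s=robot.observe(); print(s['time'],s['tool_pos'],s['tool_rot'],s['contact_force'],s['opening'])
E
```

```text
top bolt_1_top [256. 293.] 0.48 [0.586  0.0963 0.068 ] [0.5865 0.0964 0.0656]
top tab_1 [276. 293.] 0.9 [0.5439 0.0973 0.072 ] [0.5423 0.0969 0.0825]
top tab_1 [273. 335.] 0.78 [0.5443 0.0124 0.072 ] [ 0.5551  0.0103 -0.0016]
top tab_1 [274. 386.] 0.69 [ 0.5343 -0.092   0.072 ] [ 0.5331 -0.091   0.0806]
top hinge_1 [229. 379.] 0.92 [ 0.6334 -0.0872  0.052 ] [ 0.6348 -0.0879  0.0456]
top hinge_1 [239. 337.] 0.86 [0.6183 0.0017 0.052 ] [0.6183 0.0017 0.0523]
top hinge_1 [236. 293.] 0.68 [0.6304 0.0943 0.052 ] [0.6293 0.0941 0.0575]
side bolt_1_top [265. 330.] 0.44 [0.5958 0.092  0.068 ] [0.5984 0.0671 0.0448]
side tab_1 [238. 366.] 0.78 [0.538  0.0097 0.072 ] [0.538  0.0107 0.0728]
side tab_1 [209. 372.] 0.61 [ 0.5338 -0.0884  0.072 ] [ 0.5338 -0.0822  0.0764]
side tab_1 [272. 363.] 0.57 [0.5357 0.1025 0.072 ] [0.5357 0.105  0.0743]
side tab_1 [338. 303.] 0.51 [0.6134 0.2638 0.072 ] [0.6136 0.2623 0.0701]
side hinge_1 [237. 320.] 0.97 [ 0.6275 -0.0035  0.052 ] [ 0.6287 -0.0119  0.045 ]
side hinge_1 [272. 313.] 0.81 [0.6261 0.0987 0.052 ] [0.6256 0.1017 0.0549]
side hinge_1 [264. 339.] 0.64 [0.5812 0.0683 0.052 ] [0.5818 0.0598 0.0442]
side hinge_1 [213. 328.] 0.63 [ 0.6251 -0.0852  0.052 ] [ 0.6252 -0.0856  0.0517]
0.4 [ 0.143  -0.5051  0.2266] [-3.1415 -0.      0.2758] [-0.1962 -0.1614  0.2137] 0.09148628817083596
```

```bash
python3 - <<'E'
import cv2
a=cv2.imread('pics/top0.png');cv2.imwrite('pics/top0c.png',cv2.resize(a[190:320,240:440],None,fx=4,fy=4,interpolation=cv2.INTER_CUBIC))
a=cv2.imread('pics/side0.png');cv2.imwrite('pics/side0c.png',cv2.resize(a[170:370,240:440],None,fx=3,fy=3,interpolation=cv2.INTER_CUBIC))
E
```

```text
(no output)
```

View pics/top0.png

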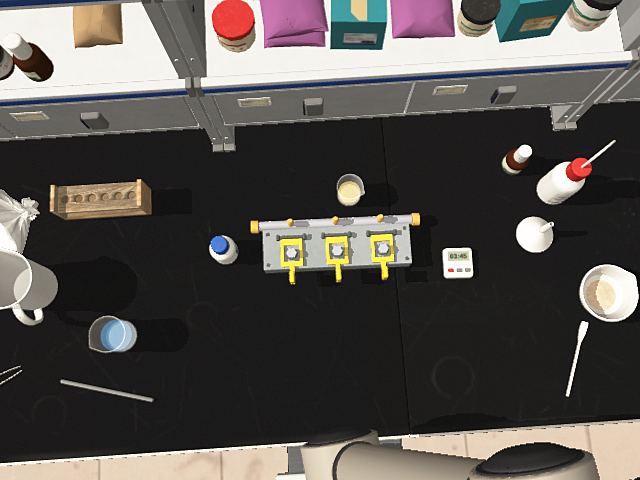

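View pics/side0.png

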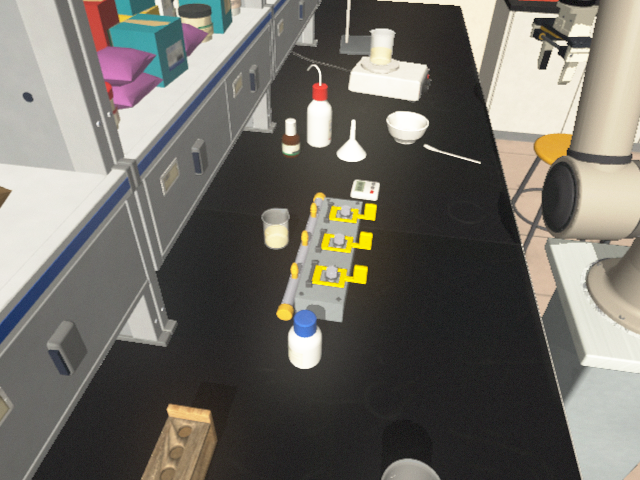

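```bash
sleep 0
```

```text
(no output)
```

View pics/top0c.png

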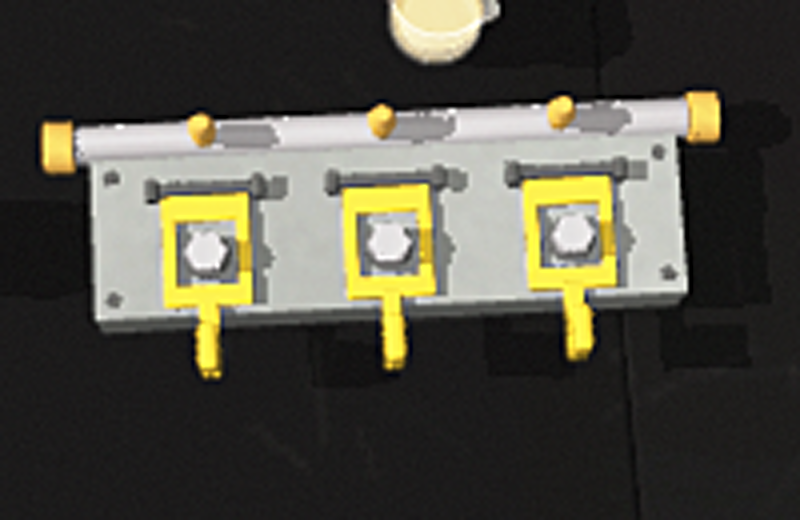

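View pics/side0c.png

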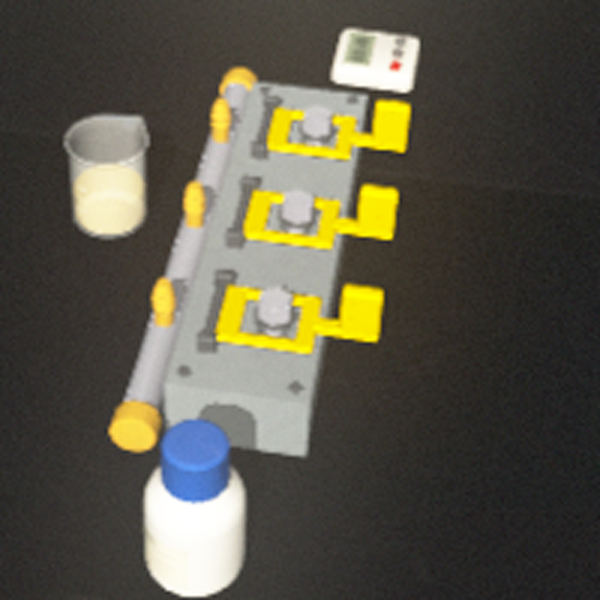

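The top view shows three bolt heads at about (row 253, col 292), (250, 338) and (248, 384), with yellow tabs below each. The bottle is to the left at (250, 223), the timer to the right at (263, 458) and the beaker behind at (190, 350). In the side view the bolts are at about (269, 331), (236, 339) and (208, 346). Next I fit the manifold pose from both views.

```bash
python3 - <<'E'
from h import *
from scipy.optimize import least_squares
np.set_printoptions(precision=4,suppress=True)
def f(s,ox,oy,c,r): return (oy+(r+.5)/s-.5, ox+(c+.5)/s-.5)
obs=[]
T=lambda c,r:f(4,240,190,c,r); S=lambda c,r:f(3,240,170,c,r)
# bolts (kind,index y)
for y,a,b in [(.095,T(207,252),S(275,298)),(0,T(391,242),S(298,200)),(-.095,T(575,234),S(318,114))]:
    obs.append(('top','b',y,a)); obs.append(('side','b',y,b))
# block corners top z .046  front-left, front-right
for y,a in [(.155,T(98,322)),(-.155,T(687,292))]: obs.append(('top','c',y,a))
# tab from networks + by eye (top-face: centre)
for y,a in [(.095,(276,293)),(-.095,(274,386))]: obs.append(('top','t',y,a))
for y,a in [(.095,S(361,314)),(0,S(379,213)),(-.095,S(391,126))]: obs.append(('side','t',y,a))
def P(p,k,y):
    x,z={'b':(0,.068),'c':(-.03,.046),'t':(p[3],.072)}[k]
    c,s=np.cos(p[2]),np.sin(p[2]); return [p[0]+c*x-s*y,p[1]+s*x+c*y,z]
def res(p): return np.concatenate([np.array(proj(cam,P(p,k,y)))-px for cam,k,y,px in obs])
r=least_squares(res,[.585,0,0,-.05],loss='soft_l1');print(r.x)
for o,e in zip(obs,r.fun.reshape(-1,2)): print(o[:3],np.round(e,1))
p=r.x
for k in 'bt':
  for y in (.095,0,-.095): print(k,P(p,k,y))
# depth check around bolts & block orientation
d=np.load('top0.npy')
for y in (.095,0,-.095):
    rr,cc=proj('top',P(p,'b',y)); print(back('top',(rr,cc),depth=d[int(round(rr)),int(round(cc))]))
for n in ['top','side']: 
    c=robot.get_calibration(n); print(-np.array(c['R']).T@np.array(c['t']).ravel())
E
```

```text
[ 0.5907  0.0043 -0.0211 -0.0518]
('top', 'b', 0.095) [-0.  -0.4]
('side', 'b', 0.095) [-0.8 -0.2]
('top', 'b', 0) [ 0.4 -0.4]
('side', 'b', 0) [-1.2 -0.1]
('top', 'b', -0.095) [ 0.2 -0.5]
('side', 'b', -0.095) [-0.8 -0.1]
('top', 'c', 0.155) [-0.2 -0.8]
('top', 'c', -0.155) [0.5 0.1]
('top', 't', 0.095) [ 1.2 -1.2]
('top', 't', -0.095) [-1.1 -1.2]
('side', 't', 0.095) [-3.7  0.2]
('side', 't', 0) [-3.6 -0.2]
('side', 't', -0.095) [-3.4  0.5]
b [np.float64(0.592733526765571), np.float64(0.09930794643879695), 0.068]
b [np.float64(0.5907245581377705), np.float64(0.004329190682298883), 0.068]
b [np.float64(0.5887155895099699), np.float64(-0.09064956507419919), 0.068]
t [np.float64(0.5409777885684847), np.float64(0.10040267181731391), 0.072]
t [np.float64(0.5389688199406841), np.float64(0.005423916060815841), 0.072]
t [np.float64(0.5369598513128836), np.float64(-0.08955483969568223), 0.072]
[0.5922 0.0992 0.0711]
[0.5903 0.0044 0.0704]
[ 0.5884 -0.0904  0.0698]
[0.3636 0.0468 1.2971]
[0.5287 0.7263 0.6586]
```

```bash
python3 - <<'E'
from h import *
p=[.5907,.0043,-.0211,-.0518]
def W(x,y,z):
    c,s=np.cos(p[2]),np.sin(p[2]); return [p[0]+c*x-s*y,p[1]+s*x+c*y,z]
for cam,(ox,oy,w,h,s) in {'top':(265,225,150,70,5),'side':(290,180,100,120,5)}.items():
    a=cv2.imread(f'pics/{cam}0.png'); a=cv2.resize(a[oy:oy+h,ox:ox+w],None,fx=s,fy=s,interpolation=cv2.INTER_CUBIC)
    def q(X):
        r,c=proj(cam,X); return (int(round((c-ox+.5)*s-.5)),int(round((r-oy+.5)*s-.5)))
    for y in (.095,0,-.095):
        for z,col in ((.084,(255,0,0)),(.06,(0,255,0))):
            pts=np.array([q(W(p[3]+dx,y+dy,z)) for dx,dy in ((-.012,-.005),(-.012,.005),(.012,.005),(.012,-.005))])
            cv2.polylines(a,[pts],True,col,1)
        cv2.circle(a,q(W(p[3],y,.072)),2,(0,0,255),-1)
        pts=np.array([q(W(dx,y+dy,.068)) for dx,dy in ((-.0095,-.0095),(-.0095,.0095),(.0095,.0095),(.0095,-.0095))]); cv2.polylines(a,[pts],True,(0,0,255),1)
    pts=np.array([q(W(dx,dy,.046)) for dx,dy in ((-.03,-.155),(-.03,.155),(.055,.155),(.055,-.155))]); cv2.polylines(a,[pts],True,(255,0,255),1)
    cv2.imwrite(f'pics/{cam}ov.png',a)
E
```

```text
(no output)
```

View pics/topov.png

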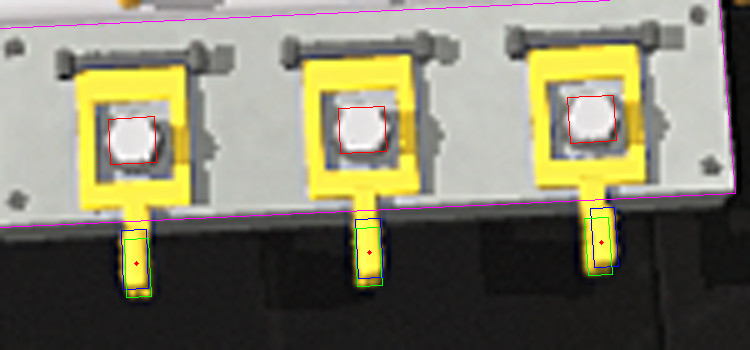

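View pics/sideov.png

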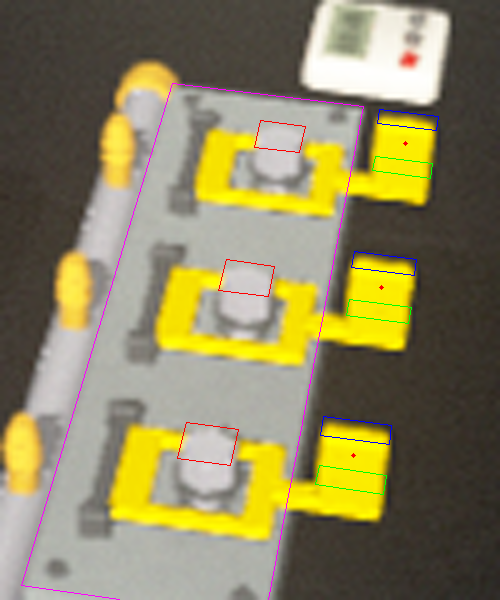

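The overlay fits well: block outline, bolt heads and tabs coincide to about 2 mm, with the manifold yaw at about -0.02. I'll move above bolt 3 with the gripper closing.

Call:
apply_moves([
  {"tx":0.06,"ty":-0.03,"tz":0,"yaw":0.05,"grip":-1},
  {"tx":0.542,"ty":-0.278,"tz":0.05,"yaw":0.297,"grip":-1},
  {"tx":0.542,"ty":-0.278,"tz":0.05,"yaw":0.297,"grip":-1},
  {"tx":0.542,"ty":-0.278,"tz":0.05,"yaw":0.297,"grip":-1},
  {"tx":0.542,"ty":-0.278,"tz":0.05,"yaw":0.297,"grip":-1},
  {"tx":0.542,"ty":-0.278,"tz":0.05,"yaw":0.297,"grip":-1},
  {"tx":0.542,"ty":-0.278,"tz":0.05,"yaw":0.297,"grip":-1},
  {"tx":0.542,"ty":-0.278,"tz":0.05,"yaw":0.297,"grip":-1},
], force=15)

```text
time: 1.4
tool_pos: [0.5051, -0.1682, 0.1874]
tool_rot: [3.141, -0.001, -0.021]
contact_force: [0.3, -0.7, 0.2]
opening: 0.0164
```

```bash
cat > g.py <<'E'
from h import *
import sys
np.set_printoptions(precision=4,suppress=True)
s=robot.observe()
print(s['time'],s['tool_pos'],s['tool_rot'],s['contact_force'],s['opening'])
if len(sys.argv)>1:
    D=np.array([float(v) for v in sys.argv[1:4]])-s['tool_pos']; y=s['tool_rot'][2]
    print('tx %.4f ty %.4f tz %.4f yaw %.4f'%(np.cos(y)*D[0]+np.sin(y)*D[1],np.sin(y)*D[0]-np.cos(y)*D[1],-D[2],y+.021))
E
python3 g.py .5887 -.0906 .09
```

```text
1.4 [ 0.5051 -0.1682  0.1874] [ 3.141  -0.0006 -0.0211] [ 0.3251 -0.7173  0.1728] 0.0164161407964325
tx 0.0820 ty -0.0793 tz 0.0974 yaw -0.0001
```

Call:
apply_moves([
  {"tx":0.082,"ty":-0.079,"tz":0.06,"yaw":0,"grip":-1},
  {"tx":0.082,"ty":-0.079,"tz":0.06,"yaw":0,"grip":-1},
  {"tx":0.082,"ty":-0.079,"tz":0.06,"yaw":0,"grip":-1},
  {"tx":0.082,"ty":-0.079,"tz":0.06,"yaw":0,"grip":-1},
  {"tx":0.082,"ty":-0.079,"tz":0.06,"yaw":0,"grip":-1},
])

```text
time: 2.02
tool_pos: [0.5871, -0.0936, 0.1284]
tool_rot: [3.141, -0.001, -0.023]
contact_force: [-0.4, -0.5, 0.1]
opening: 0.0003
```

```bash
python3 g.py .5887 -.0906 .073
```

```text
2.025 [ 0.5871 -0.0936  0.1284] [ 3.1409 -0.0014 -0.0225] [-0.438  -0.4503  0.1242] 0.0003461052710951348
tx 0.0015 ty -0.0030 tz 0.0554 yaw -0.0015
```

Call:
apply_moves([
  {"tx":0.0015,"ty":-0.003,"tz":0.03,"yaw":0,"grip":-1},
  {"tx":0.0015,"ty":-0.003,"tz":0.05,"yaw":0,"grip":-1},
  {"tx":0.0015,"ty":-0.003,"tz":0.056,"yaw":0,"grip":-1},
  {"tx":0.0015,"ty":-0.003,"tz":0.056,"yaw":0,"grip":-1},
])

```text
time: 2.52
tool_pos: [0.5889, -0.0903, 0.0722]
tool_rot: [3.141, -0.001, -0.022]
contact_force: [-0.4, 0.3, -0.0]
opening: 0.0005
```

```bash
python3 - <<'E'
from h import *
p,d=robot.read_camera('side'); cv2.imwrite('pics/s1.png',cv2.resize(p[150:330,260:420,::-1],None,fx=3,fy=3,interpolation=cv2.INTER_CUBIC))
E
python3 g.py .5887 -.0906 .068
```

```text
2.575 [ 0.5893 -0.0902  0.0725] [ 3.1411 -0.0017 -0.0221] [-0.1836 -0.0417 -0.4079] 0.00039424301708075463
tx -0.0005 ty 0.0004 tz 0.0045 yaw -0.0011
```

View pics/s1.png

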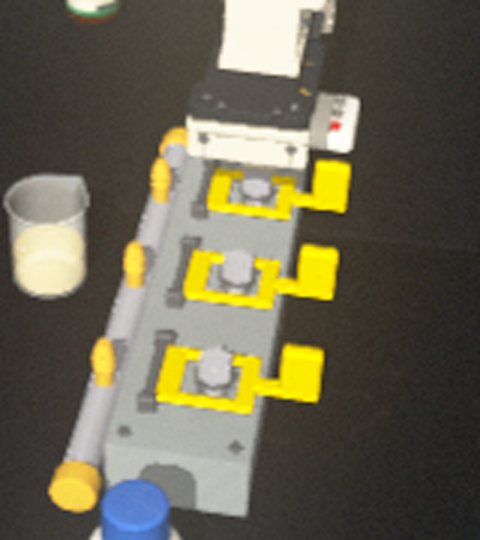

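The closed fingers hang over bolt 3, the farthest one, with the gripper body clear of the caps. I'll tap down gently.

Call:
apply_moves([
  {"tx":0,"ty":0,"tz":0.003,"yaw":0,"grip":-1},
  {"tx":0,"ty":0,"tz":0.005,"yaw":0,"grip":-1},
  {"tx":0,"ty":0,"tz":0.007,"yaw":0,"grip":-1},
  {"tx":0,"ty":0,"tz":0.007,"yaw":0,"grip":-1},
])

```text
time: 3.08
tool_pos: [0.5895, -0.0897, 0.0676]
tool_rot: [3.14, -0.003, -0.021]
contact_force: [-7.2, -0.1, 18.7]
opening: 0.0004
```

Bolt 3 resists with 19 N at its nominal height of 67.6 mm, so it is tight. Next is the middle bolt.

Call:
apply_moves([
  {"tx":0,"ty":0,"tz":-0.025,"yaw":0,"grip":-1},
  {"tx":0,"ty":-0.05,"tz":-0.025,"yaw":0,"grip":-1},
  {"tx":0,"ty":-0.095,"tz":-0.025,"yaw":0,"grip":-1},
  {"tx":0,"ty":-0.095,"tz":-0.015,"yaw":0,"grip":-1},
  {"tx":0,"ty":-0.095,"tz":-0.008,"yaw":0,"grip":-1},
  {"tx":0,"ty":-0.095,"tz":-0.008,"yaw":0,"grip":-1},
])

```text
time: 3.82
tool_pos: [0.5904, 0.0044, 0.0715]
tool_rot: [3.141, 0.002, -0.023]
contact_force: [0.6, 0.1, -0.0]
opening: 0.0001
```

```bash
python3 g.py .5907 .0043 .068
```

```text
3.825 [0.5904 0.0044 0.0715] [ 3.1415  0.0017 -0.0225] [ 0.5711  0.1238 -0.0019] 0.00010575389707871339
tx 0.0003 ty 0.0001 tz 0.0035 yaw -0.0015
```

Call:
apply_moves([
  {"tx":0,"ty":0,"tz":0.003,"yaw":0,"grip":-1},
  {"tx":0,"ty":0,"tz":0.005,"yaw":0,"grip":-1},
  {"tx":0,"ty":0,"tz":0.007,"yaw":0,"grip":-1},
  {"tx":0,"ty":0,"tz":0.007,"yaw":0,"grip":-1},
])

```text
time: 4.32
tool_pos: [0.5911, 0.0046, 0.0677]
tool_rot: [3.141, -0.002, -0.022]
contact_force: [-6.0, -0.4, 14.5]
opening: 0.0003
```

The middle bolt is also tight (14.5 N at 67.7 mm). Next is bolt 1.

Call:
apply_moves([
  {"tx":0,"ty":0,"tz":-0.025,"yaw":0,"grip":-1},
  {"tx":0,"ty":-0.05,"tz":-0.025,"yaw":0,"grip":-1},
  {"tx":0,"ty":-0.095,"tz":-0.025,"yaw":0,"grip":-1},
  {"tx":0,"ty":-0.095,"tz":-0.015,"yaw":0,"grip":-1},
  {"tx":0,"ty":-0.095,"tz":-0.008,"yaw":0,"grip":-1},
  {"tx":0,"ty":-0.095,"tz":-0.008,"yaw":0,"grip":-1},
])

```text
time: 5.08
tool_pos: [0.5924, 0.0991, 0.0724]
tool_rot: [3.141, 0.002, -0.023]
contact_force: [-0.5, -0.1, 0.0]
opening: 0.0008
```

```bash
python3 g.py .5927 .0993 .068
```

```text
5.075 [0.5924 0.0991 0.0724] [ 3.1412  0.0019 -0.0227] [-0.5095 -0.0881  0.0333] 0.0007828636463509909
tx 0.0003 ty -0.0002 tz 0.0044 yaw -0.0017
```

Call:
apply_moves([
  {"tx":0,"ty":0,"tz":0.003,"yaw":0,"grip":-1},
  {"tx":0,"ty":0,"tz":0.005,"yaw":0,"grip":-1},
  {"tx":0,"ty":0,"tz":0.007,"yaw":0,"grip":-1},
  {"tx":0,"ty":0,"tz":0.008,"yaw":0,"grip":-1},
  {"tx":0,"ty":0,"tz":0.009,"yaw":0,"grip":-1},
  {"tx":0,"ty":0,"tz":0.01,"yaw":0,"grip":-1},
  {"tx":0,"ty":0,"tz":0.011,"yaw":0,"grip":-1},
  {"tx":0,"ty":0,"tz":0.011,"yaw":0,"grip":-1},
])

```text
time: 6.08
tool_pos: [0.5931, 0.1005, 0.0623]
tool_rot: [-3.142, -0.0, -0.021]
contact_force: [1.1, -1.8, 3.1]
opening: 0.0005
```

Call:
apply_moves([
  {"tx":0,"ty":0,"tz":0.001,"yaw":0,"grip":-1},
  {"tx":0,"ty":0,"tz":0.002,"yaw":0,"grip":-1},
  {"tx":0,"ty":0,"tz":0.002,"yaw":0,"grip":-1},
])

```text
time: 6.45
tool_pos: [0.5932, 0.1006, 0.0621]
tool_rot: [3.142, -0.001, -0.021]
contact_force: [-3.3, -3.4, 15.3]
opening: 0.0004
```

Bolt 1 slid down 6 mm and bottomed out (62.1 mm at 15 N), so it is the loose one. I'll lift, open half-way and go above tab 1.

Call:
apply_moves([
  {"tx":0,"ty":0,"tz":-0.03,"yaw":0,"grip":-1},
  {"tx":0,"ty":0,"tz":-0.05,"yaw":0,"grip":-1},
  {"tx":-0.03,"ty":0,"tz":-0.05,"yaw":0,"grip":0},
  {"tx":-0.053,"ty":0,"tz":-0.05,"yaw":0,"grip":0},
  {"tx":-0.053,"ty":0,"tz":-0.05,"yaw":0,"grip":0},
  {"tx":-0.053,"ty":0,"tz":-0.05,"yaw":0,"grip":0},
  {"tx":-0.053,"ty":0,"tz":-0.05,"yaw":0,"grip":0},
])

```text
time: 7.32
tool_pos: [0.5406, 0.1016, 0.1101]
tool_rot: [-3.141, -0.0, -0.021]
contact_force: [-0.0, 0.8, -0.2]
opening: 0.0439
```

```bash
python3 - <<'E'
from h import *
for cam,(r0,r1,c0,c1,s) in {'side':(170,330,260,420,3),'top':(210,310,250,410,4)}.items():
    p,d=robot.read_camera(cam); cv2.imwrite(f'pics/{cam}2.png',cv2.resize(p[r0:r1,c0:c1,::-1],None,fx=s,fy=s,interpolation=cv2.INTER_CUBIC))
    for r in robot.tip_of('bolt_1_top',cam): print(cam,r['pixel'],r['confidence'])
E
python3 g.py .5405 .1004 .054
```

```text
7.525 [0.5402 0.1016 0.1102] [ 3.1416  0.0001 -0.0214] [ 0.4556  0.1923 -0.3458] 0.04582657664531923
tx 0.0004 ty 0.0012 tz 0.0562 yaw -0.0004
```

View pics/side2.png

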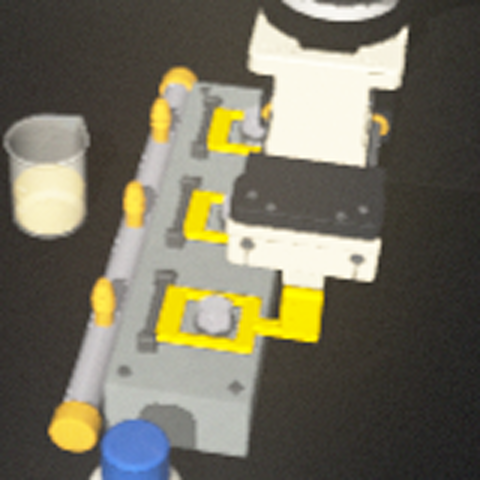

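View pics/top2.png

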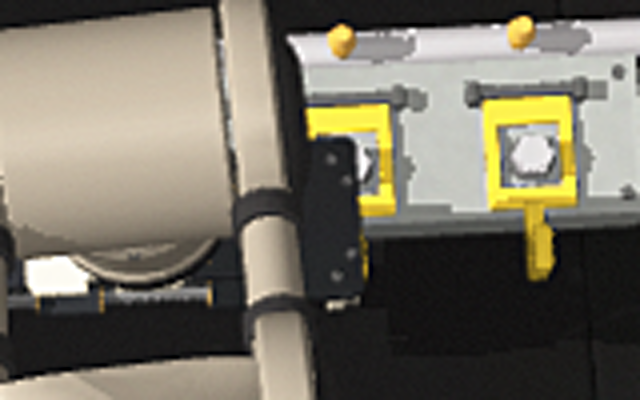

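The fingers are centred over tab 1 in the side view, with all caps flat and bolt 1 visibly lower. I'll descend around the tab.

Call:
apply_moves([
  {"tx":0,"ty":0.001,"tz":0.03,"yaw":0,"grip":0},
  {"tx":0,"ty":0.001,"tz":0.05,"yaw":0,"grip":0},
  {"tx":0,"ty":0.001,"tz":0.056,"yaw":0,"grip":0},
  {"tx":0,"ty":0.001,"tz":0.056,"yaw":0,"grip":0},
])

```text
time: 8.02
tool_pos: [0.54, 0.1006, 0.0544]
tool_rot: [3.142, 0.0, -0.021]
contact_force: [-0.0, 0.4, -0.0]
opening: 0.0458
```

Call:
apply_moves([
  {"tx":0,"ty":0,"tz":0,"yaw":0,"grip":-1},
  {"tx":0,"ty":0,"tz":0,"yaw":0,"grip":-1},
  {"tx":0,"ty":0,"tz":0,"yaw":0,"grip":-1},
  {"tx":0,"ty":0,"tz":0,"yaw":0,"grip":-1},
  {"tx":0,"ty":0,"tz":0,"yaw":0,"grip":-1},
  {"tx":0,"ty":0,"tz":0,"yaw":0,"grip":-1},
], force=15)

```text
time: 8.78
tool_pos: [0.5399, 0.1006, 0.0545]
tool_rot: [3.142, -0.0, -0.021]
contact_force: [0.0, 0.4, 0.9]
opening: 0.0099
```

```bash
python3 - <<'E'
from h import *
for cam,(r0,r1,c0,c1,s) in {'side':(170,330,260,420,3)}.items():
    p,d=robot.read_camera(cam); cv2.imwrite(f'pics/{cam}3.png',cv2.resize(p[r0:r1,c0:c1,::-1],None,fx=s,fy=s,interpolation=cv2.INTER_CUBIC))
a=87;b=20
for th in np.arange(.1,1.01,.1):
    print(round(th,1),'tx %.1f up %.1f'%(-a*np.cos(th)+b*np.sin(th)+a, a*np.sin(th)+b*np.cos(th)-b))
E
python3 g.py .5405 .1004 .054
```

```text
0.1 tx 2.4 up 8.6
0.2 tx 5.7 up 16.9
0.3 tx 9.8 up 24.8
0.4 tx 14.7 up 32.3
0.5 tx 20.2 up 39.3
0.6 tx 26.5 up 45.6
0.7 tx 33.3 up 51.3
0.8 tx 40.7 up 56.3
0.9 tx 48.6 up 60.6
1.0 tx 56.8 up 64.0
8.825 [0.5399 0.1007 0.0545] [ 3.1416 -0.0002 -0.0211] [-0.4231  0.7365  1.517 ] 0.010018532596122585
tx 0.0006 ty 0.0002 tz 0.0005 yaw -0.0001
```

View pics/side3.png

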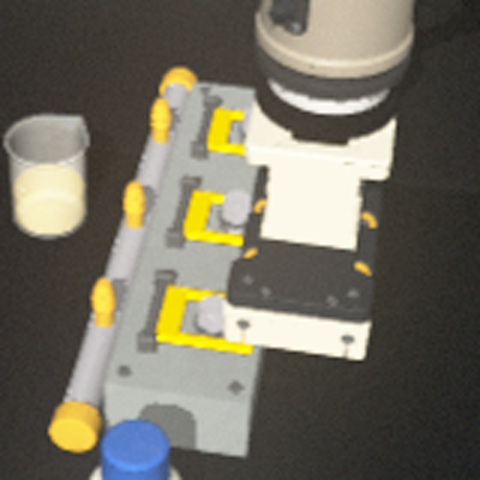

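The opening has stopped at 10 mm, which is exactly the tab's thickness, so the tab is held. I'll swing the cap along its arc.

Call:
apply_moves([
  {"tx":0.0024,"ty":0,"tz":-0.0086,"yaw":0,"grip":-1},
  {"tx":0.0057,"ty":0,"tz":-0.017,"yaw":0,"grip":-1},
  {"tx":0.01,"ty":0,"tz":-0.025,"yaw":0,"grip":-1},
  {"tx":0.015,"ty":0,"tz":-0.032,"yaw":0,"grip":-1},
  {"tx":0.015,"ty":0,"tz":-0.032,"yaw":0,"grip":-1},
])

```text
time: 9.45
tool_pos: [0.5549, 0.1004, 0.0874]
tool_rot: [-3.142, 0.0, -0.021]
contact_force: [-6.6, 1.0, 5.2]
opening: 0.0097
```

```bash
python3 - <<'E'
from h import *
for cam,(r0,r1,c0,c1,s) in {'side':(170,330,260,420,3)}.items():
    p,d=robot.read_camera(cam); cv2.imwrite(f'pics/{cam}4.png',cv2.resize(p[r0:r1,c0:c1,::-1],None,fx=s,fy=s,interpolation=cv2.INTER_CUBIC))
E
python3 g.py
```

```text
9.5 [0.5549 0.1004 0.0873] [-3.1415 -0.0001 -0.0211] [-6.3849  0.3765  5.3474] 0.009826774104505685
```

View pics/side4.png

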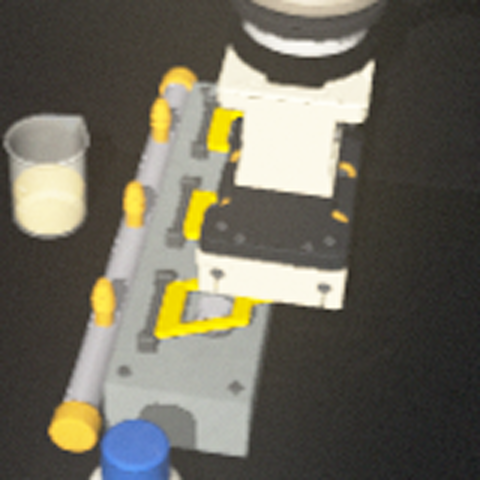

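The cap is lifting between the fingers. A radial force of about 8 N suggests my arc is roughly 1 mm too tight, so I'll continue with a small outward offset.

Call:
apply_moves([
  {"tx":0.0044,"ty":0,"tz":-0.008,"yaw":0,"grip":-1},
  {"tx":0.0107,"ty":0,"tz":-0.0142,"yaw":0,"grip":-1},
  {"tx":0.0175,"ty":0,"tz":-0.02,"yaw":0,"grip":-1},
  {"tx":0.025,"ty":0,"tz":-0.025,"yaw":0,"grip":-1},
  {"tx":0.033,"ty":0,"tz":-0.0292,"yaw":0,"grip":-1},
  {"tx":0.037,"ty":0,"tz":-0.031,"yaw":0,"grip":-1},
  {"tx":0.037,"ty":0,"tz":-0.031,"yaw":0,"grip":-1},
  {"tx":0.037,"ty":0,"tz":-0.031,"yaw":0,"grip":-1},
])

```text
time: 10.5
tool_pos: [0.5925, 0.0997, 0.1179]
tool_rot: [-3.141, -0.002, -0.021]
contact_force: [-1.7, 3.4, 5.4]
opening: 0.01
```

```bash
python3 - <<'E'
from h import *
for cam,(r0,r1,c0,c1,s) in {'side':(170,370,250,430,3),'top':(190,310,200,400,4)}.items():
    p,d=robot.read_camera(cam); cv2.imwrite(f'pics/{cam}5.png',cv2.resize(p[r0:r1,c0:c1,::-1],None,fx=s,fy=s,interpolation=cv2.INTER_CUBIC))
E
python3 g.py
```

```text
10.6 [0.5925 0.0996 0.1179] [-3.1413 -0.002  -0.0212] [-1.7921  3.9131  3.8341] 0.009908376319268991
```

View pics/side5.png

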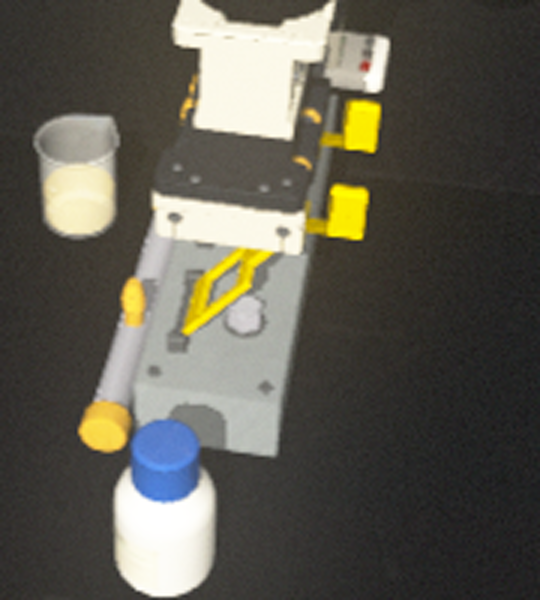

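View pics/top5.png

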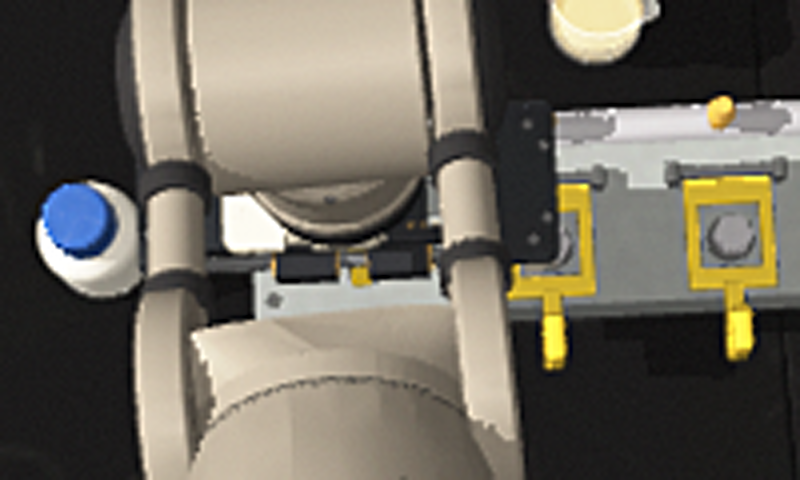

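The cap stands at about 0.95 rad by the displacement (52.6 mm forward, 63.4 mm up), and the tab is visible between the fingers. The other caps are flat and the bottle, timer and beaker are in place. I'll let it settle, check, then hand in.

Call:
apply_moves([
  {"tx":0,"ty":0,"tz":0,"yaw":0,"grip":-1},
  {"tx":0,"ty":0,"tz":0,"yaw":0,"grip":-1},
  {"tx":0,"ty":0,"tz":0,"yaw":0,"grip":-1},
  {"tx":0,"ty":0,"tz":0,"yaw":0,"grip":-1},
])

```text
time: 11.1
tool_pos: [0.5925, 0.0996, 0.1179]
tool_rot: [-3.141, -0.002, -0.021]
contact_force: [-1.0, 4.6, 5.0]
opening: 0.0097
```

```bash
python3 g.py; python3 -c "
from cell import robot
print(robot.hand_in())"
```

```text
11.1 [0.5925 0.0996 0.1179] [-3.1414 -0.0019 -0.0212] [-0.9991  4.5913  5.0323] 0.009736366127972757
the job is handed in; nothing more can be done
None
```

The left (+y) bolt, bolt 1, was the loose one. I swung its cap open and handed the job in at 11.1 s with the gripper still holding the tab.

- **Tapping:** bolt 3 and bolt 2 held firm at their normal height (67.6 and 67.7 mm, under 19 N and 14.5 N). Bolt 1 slid down about 6 mm and bottomed out at 62.1 mm. The caps lay flat in the pictures taken after the taps.
- **Opening the cap:** I pinched tab 1 with 15 N and moved it along its arc. From the tool's travel (about 53 mm forward, 63 mm up) the cap is at about 0.95 rad, or 54 degrees. I did not measure the angle directly, but the side picture agrees.
- **Last checks:** the arm was still, with the fingers stopped at 9.7 mm on the 10 mm tab. About 7 N of outside force remained on the tool. In the pictures the other two caps were shut and the bottle, timer and beaker looked undisturbed. No check failed, and the hand-in gives no verdict.

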